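# Hold the gauge case's gate open

## Task

Free the gate of the gauge case so a colleague can take the plug gauge out: squeeze the yellow catch fully in first, and only then the blue one, with both tabs of each pressed in (they stay in). Then swing the gate by its orange post past its detent until it is wide open, about square to its closed position, and finish while still holding it there by the post, since it swings back if let go. Leave the other things on the bench, and the gauge in the case, undisturbed.

Things in the scene. Friction and masses are not known exactly. Their poses are not given: they have to be found in the camera images.
- gauge_case: grey case fixed to the bench, dark floor plate 240 (x) x 270 (y) x 10 mm, grey walls, clear cover; its top is 110 mm above the bench (post to 168 mm). Origin: on the bench under the middle of the case. Its x axis runs along the gate from the orange post towards the hinge; the gate closes the -y side and opens outward to -y. A rail just inside the gate (top at 110 mm) carries the catches.
- yellow_center (a point): middle of the yellow squeeze catch, midway between its two yellow tabs, 30 mm above the rail (140 mm above the bench); axes parallel to the case's. It sits in one of two places on the rail, 90 mm apart along the case's x; the blue catch sits in the other (which is which varies). The tabs stand at its two ends along the case's x and are pinched together along x.
- blue_center (a point): middle of the blue catch, same height. Both catches: tabs 26 mm wide (y), 6 mm thick, from 4 to 50 mm above the rail; outer faces 46 mm apart when out, 30 mm when squeezed fully in, a black core between. Locking tongues lie below 12 mm above the rail: pinch the tabs above that. 44 mm is free between the two catches.
- yellow_near (a joint): slide of one tab of the yellow catch, the tab on the case's -x side (towards the orange post): 0 = out (locking), 0.008 m = pushed fully in towards the core; gate free from about 0.005. Slides with about 5 N of friction and stays where it is left (no return spring).
- yellow_far (a joint): slide of one tab of the yellow catch, the tab on the case's +x side (towards the hinge): 0 = out (locking), 0.008 m = pushed fully in towards the core; gate free from about 0.005. Slides with about 5 N of friction and stays where it is left (no return spring).
- blue_near (a joint): slide of one tab of the blue catch, the tab on the case's -x side (towards the orange post): 0 = out (locking), 0.008 m = pushed fully in towards the core; gate free from about 0.005. Slides with about 5 N of friction and stays where it is left (no return spring).
- blue_far (a joint): slide of one tab of the blue catch, the tab on the case's +x side (towards the hinge): 0 = out (locking), 0.008 m = pushed fully in towards the core; gate free from about 0.005. Slides with about 5 N of friction and stays where it is left (no return spring).
- gate (a joint): gate angle about its upright hinge: 0 = closed, grows as it opens (counter-clockwise from above), stop at 1.62 rad. A spring pulls it shut (about 3 N at the post when wide). A sprung plunger rides over a bump at about 0.4 to 0.6 rad, taking some 5 to 8 N at the post; let go beyond it, the gate swings back to the bump. Either catch locks it while out (about 0.05 rad of play).
- gate_hinge (a point): on the gate's upright hinge axis, 110 mm above the bench, at x = +84 mm, y = -80 mm in the case's frame.
- gate_grip (a point): point on the axis of the orange upright grip post on top of the gate's free end, 35 mm above the gate's top edge (145 mm above the bench), 200 mm from the hinge axis. The post is round, 16 mm across, standing from 110 to 168 mm above the bench. Its axes turn with the gate (parallel to the case's when closed).
- gate_post: the orange round grip post itself (16 mm across, 58 mm tall, turns with the gate); origin at its foot, 110 mm above the bench.
- plug_gauge: stepped steel plug gauge, 48 mm across, 66 mm tall, standing inside the case behind the gate; origin at its underside.
- block_box: flat wooden box, 122 x 77 x 42 mm, loose on the bench; origin at its underside.
- joystick_box: white control box with a black joystick, 85 x 120 mm, 79 mm tall, loose on the bench; origin at its underside.
- oil_bottle: small amber bottle with red cap, 48 mm across, 100 mm tall, loose on the bench; origin at its underside.

How it is judged:
By the outcome, as a careful person would: the job done as asked, in the order asked, and still so for the second after the job is handed in, while the arm keeps its last pose, push and grip.
It also fails if it takes over 58 s, if anything falls off the work surface, if the arm or the gripper's body presses on something with over 40 N, if the wrist force passes 120 N, or if a joint passes its speed limit or range.

## Robot

A 7-joint arm with a two-finger parallel gripper is mounted at the origin on the work surface. World frame = base frame: x ahead of the robot, y to its left, z up, the work surface at z = 0. Lengths are in m, angles in rad, forces in N, time in s.
With the tool pointing down it reaches from about 0.375 to 0.925 m from the base axis. Payload 3.1 kg.
Tool frame: the origin (TCP) lies at the very end of the fingers, on their centre line; the grasp point (between the pads) lies 19 mm behind it; z points along the fingers, x is the direction in which the jaws open and shut, and the axes are right-handed (so a half turn about z gives the same grasp; the last joint's range is limited). The gripper opens to 85 mm and grips with 20 to 120 N. Pads are 22 mm wide; open, the fingers measure 114 mm over their backs; the gripper's body (76 mm by 85 mm) begins 54 mm behind the grasp point. The pads swing forward as they close: fully open they stand 13 mm farther back than shut.
Start: joints at [1.216, 0.383, 0.044, 1.598, -0.018, 1.161, -0.05], TCP at [0.165, -0.629, 0.231] pointing down, gripper open.
Joint ranges: [-2.61, 2.61], [-0.41, 2.15], [-1.48, 1.57], [0, 2.5], [-1.57, 4.71], [0.05, 1.97], [-2.85, 2.85]. Speed limits (rad/s): [2.79, 2.79, 3.14, 3.14, 3.14, 3.14, 3.14].

## Interface

Orientations are given as a unit quaternion [w, x, y, z].
In Python, from plant import * gives the robot as it stands.
- The arm moves only by the shell command python3 -m crank 'ROWS' [FORCE]. ROWS is JSON, a list of rows, each a list of 7 numbers: the shift along the tool's x, y, z in cm, then the turn, a rotation vector about the tool's x, y, z in degrees, then the finger opening in cm, from 0 to 8.54. In form: [[dx, dy, dz, wx, wy, wz, grip], ...]. A call has 1 to 20 rows; each row shifts and turns the commanded pose from where the row before left it, along the tool's axes as they then stand; what a row does not reach is not made up. A row lasts 1/10 s, in which the tool goes at most 50 mm and 8.59 degrees, less where a joint would pass 70% of its speed; a pose out of reach is approached as far as the arm can. A call is refused whole if a number of a shift passes 5 or a number of a turn 8.59, either way. A call with a gripper value outside its range is refused whole. The fingers move at their own pace and stop on an object; FORCE is the grip in N (left out, the last holds). Time passes only in rows, so rows that do not move let the fingers close. It gives the time, the measured TCP pose, the force and the opening at its end, in the units of the state.
- observe(): the state, without advancing time (a new reading comes with each control period).
- grab_frame(name): name is "side" or "top"; returns the picture (400x640x3 uint8, red, green, blue); there is no depth.
- calibration(name): a dict with "camera_matrix" (3x3 intrinsics, pixels), "extrinsics" (4x4, takes a point from camera to world coordinates). Camera axes: x right, y down, z forward; pixel columns grow to the right and rows downward; lengths in m; the calibration is good to about 2 mm. A picture is of the moment at which its call begins. calibration takes no time and is no camera call.
- sign_off(): hands the job in, once; it reports no verdict.
The state is a dict: "clock": time; "joint_pos": joint angles; "joint_vel": joint speeds; "effort": joint torques, N m; "ee_pos": TCP position; "tcp_rot": TCP orientation; "force": force on the tool from outside, world axes, zero at the start; "torque": the same for the moment, N m; "gripper_width": finger opening in m.
Only numpy, scipy, OpenCV 4.12 (cv2) and the standard library are available. Lean on these libraries where they do the work, as an engineer would, in place of code of your own. Each camera call takes 0.05 s, during which the arm holds its last target.

## Working session

There is one attempt and no reset: what is moved stays moved. The work goes in short steps, Python scripts to look and compute and a shell command to move; the robot and the scene stay as the last step left them, time stands still between calls to the robot, and variables do not carry over. Pictures are saved under pics/ and viewed, and the job is handed in when it is done.

```bash
ls; mkdir -p pics; python3 - <<'E'
from plant import *
import cv2
for n in ["side","top"]:
    f=grab_frame(n); cv2.imwrite(f"pics/{n}0.png",f[:,:,::-1])
    c=calibration(n); print(n,c)
s=observe(); print(s)
E
```

```text
pics
side {'camera_matrix': array([[489.97066214,   0.        , 313.70252776],
       [  0.        , 489.97066214, 200.98729005],
       [  0.        ,   0.        ,   1.        ]]), 'extrinsics': array([[-0.9063841 , -0.20125018,  0.37143806,  0.15910108],
       [-0.42245336,  0.43390004, -0.79577881,  1.00893798],
       [-0.00101636, -0.87819652, -0.47829891,  0.71476238],
       [ 0.        ,  0.        ,  0.        ,  1.        ]])}
top {'camera_matrix': array([[454.38400279,   0.        , 318.57883274],
       [  0.        , 454.38400279, 203.88834165],
       [  0.        ,   0.        ,   1.        ]]), 'extrinsics': array([[-0.02394126, -0.98672871,  0.16060285,  0.38235173],
       [-0.99967778,  0.02498495,  0.00448197,  0.04491604],
       [-0.00843515, -0.16044379, -0.98700893,  1.33854004],
       [ 0.        ,  0.        ,  0.        ,  1.        ]])}
{'clock': 0.1, 'joint_pos': array([ 1.21618752,  0.38371924,  0.04382781,  1.59945   , -0.01786992,
        1.16125717, -0.04989973]), 'joint_vel': array([ 0.00016972, -0.00067757, -0.00046415, -0.00397501,  0.00170564,
        0.00130191, -0.00095273]), 'effort': array([ 2.70400284e-03, -4.34728253e+01,  1.02938991e+00, -2.50454521e+01,
        1.09436887e-02,  5.47647709e-03, -5.36876058e-06]), 'ee_pos': array([ 0.16486555, -0.62782731,  0.23001934]), 'tcp_rot': array([-6.84560815e-04,  7.91861715e-01, -6.10699218e-01, -1.01087690e-03]), 'force': array([-0.50949169, -0.74691047, -0.32299009]), 'torque': array([-0.06291725, -0.01154382, -0.0482362 ]), 'gripper_width': 0.08552548744104468}
```

View pics/side0.png

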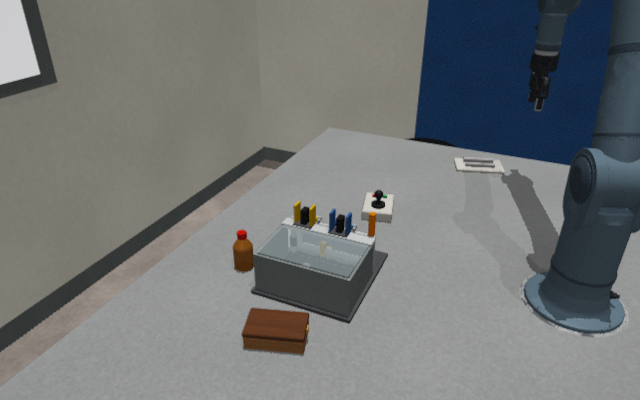

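View pics/top0.png

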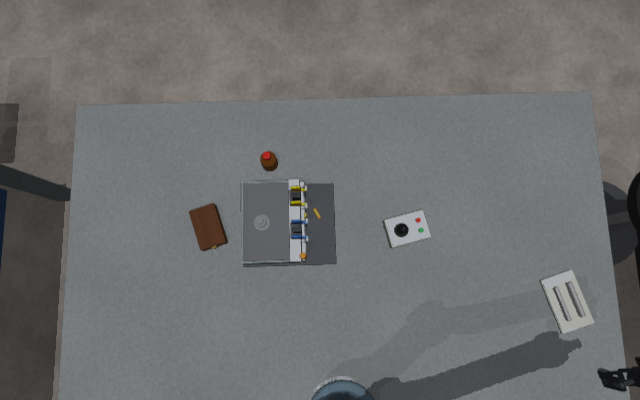

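Side view: case at about (320,265), yellow tabs (297–315,213), blue (333–348,222), orange post (372,224). Top: yellow (296,195), blue (297,230), post (303,256). Now I measure by colour masks.

```bash
cat > h.py <<'E'
import numpy as np, cv2
from plant import *
def ray(n,u,v):
    c=calibration(n);K=c["camera_matrix"];T=c["extrinsics"]
    d=T[:3,:3]@np.linalg.solve(K,[u,v,1.]);return T[:3,3],d/np.linalg.norm(d)
def onz(n,u,v,z):
    o,d=ray(n,u,v);return o+d*(z-o[2])/d[2]
def proj(n,p):
    c=calibration(n);T=np.linalg.inv(c["extrinsics"]);q=c["camera_matrix"]@(T[:3,:3]@p+T[:3,3]);return q[:2]/q[2]
def tri(a,b):
    A=[];B=[]
    for n,u,v in (a,b):
        o,d=ray(n,u,v);P=np.eye(3)-np.outer(d,d);A.append(P);B.append(P@o)
    return np.linalg.solve(sum(A),sum(B)), 
def blobs(n,f,box,lo,hi,minA=4):
    x0,x1,y0,y1=box
    hsv=cv2.cvtColor(f,cv2.COLOR_RGB2HSV)[y0:y1,x0:x1]
    m=cv2.inRange(hsv,lo,hi)
    k,l,s,c=cv2.connectedComponentsWithStats(m)
    return [(s[i][0]+x0,s[i][1]+y0,s[i][2],s[i][3],s[i][4],np.round(c[i]+[x0,y0],1)) for i in range(1,k) if s[i][4]>=minA]
Y=((22,120,70),(35,255,255));B=((100,120,50),(125,255,255));O=((8,150,120),(20,255,255))
E
python3 - <<'E'
from h import *
for n,box in (("side",(270,400,190,250)),("top",(235,340,170,275))):
    f=cv2.imread(f"pics/{n}0.png")[:,:,::-1].copy()
    for nm,r in (("Y",Y),("B",B),("O",O)):
        for b in blobs(n,f,box,*r): print(n,nm,b)
    x0,x1,y0,y1=box
    cv2.imwrite(f"pics/{n}0z.png",cv2.resize(f[y0:y1,x0:x1,::-1],None,fx=5.5,fy=5.5,interpolation=cv2.INTER_NEAREST))
E
```

```text
side Y (np.int32(294), np.int32(201), np.int32(6), np.int32(22), np.int32(98), array([296.8, 210.9]))
side Y (np.int32(309), np.int32(204), np.int32(8), np.int32(23), np.int32(130), array([312.2, 214.9]))
side B (np.int32(330), np.int32(209), np.int32(7), np.int32(22), np.int32(101), array([332.3, 219.6]))
side B (np.int32(345), np.int32(213), np.int32(8), np.int32(22), np.int32(100), array([348.2, 223.5]))
side O (np.int32(369), np.int32(212), np.int32(7), np.int32(4), np.int32(22), array([372.1, 213.8]))
top Y (np.int32(291), np.int32(186), np.int32(9), np.int32(3), np.int32(22), array([295.5, 187.2]))
top Y (np.int32(301), np.int32(188), np.int32(4), np.int32(4), np.int32(12), array([302.5, 189.2]))
top Y (np.int32(291), np.int32(200), np.int32(14), np.int32(6), np.int32(44), array([297.2, 202.3]))
top Y (np.int32(314), np.int32(209), np.int32(5), np.int32(8), np.int32(11), array([316. , 212.2]))
top Y (np.int32(305), np.int32(213), np.int32(2), np.int32(5), np.int32(6), array([305.2, 215.2]))
top B (np.int32(292), np.int32(219), np.int32(9), np.int32(5), np.int32(30), array([296.3, 221.1]))
top B (np.int32(302), np.int32(221), np.int32(4), np.int32(3), np.int32(7), array([303.1, 222.3]))
top B (np.int32(292), np.int32(235), np.int32(14), np.int32(4), np.int32(36), array([297.8, 236.2]))
top O (np.int32(300), np.int32(253), np.int32(6), np.int32(6), np.int32(26), array([302.3, 255.3]))
```

```bash
python3 -m crank '[[0,0,0,0,0,0,8.54]]' 60; ls pics
```

```text
clock: 0.2
ee_pos: [0.165, -0.6281, 0.2304]
tcp_rot: [-0.0, 0.792, -0.611, -0.001]
force: [-0.9, 0.6, 0.0]
gripper_width: 0.0853
side0.png
side0z.png
top0.png
top0z.png
```

View pics/side0z.png

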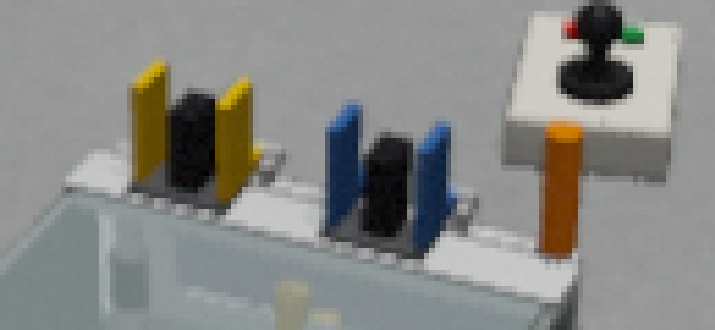

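View pics/top0z.png

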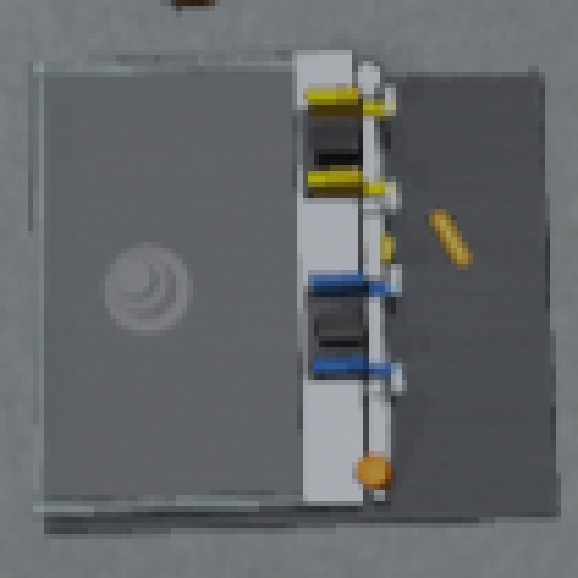

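```bash
python3 - <<'E'
from h import *
for nm,u,v,z in (("Yfar",151,74,.16),("Ynear",236,90,.16),("Bfar",344,112,.16),("Bnear",434,132,.16),("post",563,127,.168)):
    print("side",nm,onz("side",u/5.5+270-.5*0,v/5.5+190,z).round(4))
# top: tab top faces (zoom px)
for nm,u,v,z in (("Yfar",333,95,.16),("Ynear",335,177,.16),("Bfar",337,281,.16),("Bnear",339,364,.16),("post",374,471,.168),
  ("plateTR",543,72,.01),("plateBR",558,515,.01)):
    print("top",nm,onz("top",u/5.5+235,v/5.5+170,z).round(4))
s=observe();from scipy.spatial.transform import Rotation as R
q=s['tcp_rot'];print(R.from_quat(np.r_[q[1:],q[0]]).as_matrix().round(3))
E
```

```text
side Yfar [0.6194 0.1129 0.16  ]
side Ynear [0.5806 0.1104 0.16  ]
side Bfar [0.5319 0.1084 0.16  ]
side Bnear [0.4919 0.1082 0.16  ]
side post [0.4411 0.0954 0.168 ]
top Yfar [0.6202 0.1101 0.16  ]
top Ynear [0.5802 0.1098 0.16  ]
top Bfar [0.5301 0.1096 0.16  ]
top Bnear [0.4906 0.1093 0.16  ]
top post [0.4395 0.0934 0.168 ]
top plateTR [0.6602 0.0043 0.01  ]
top plateBR [0.4218 0.0033 0.01  ]
[[ 0.254 -0.967 -0.   ]
 [-0.967 -0.254  0.002]
 [-0.002  0.    -1.   ]]
```

Both views agree within 2 mm: yellow centre ≈ (0.600, 0.110), blue ≈ (0.511, 0.109), post ≈ (0.440, 0.094), and the yaw is about 0.5°. First I turn the jaws to the world x axis (75.3° in 9 rows), then travel high.

```bash
python3 -m crank '[[0,0,-0.5,0,0,-8.4,8.54],[0,0,-0.5,0,0,-8.4,8.54],[0,0,-0.5,0,0,-8.4,8.54],[0,0,-0.5,0,0,-8.4,8.54],[0,0,0,0,0,-8.4,8.54],[0,0,0,0,0,-8.4,8.54],[0,0,0,0,0,-8.4,8.54],[0,0,0,0,0,-8.4,8.54],[0,0,0,0,0,-8.3,8.54],[0,0,0,0,0,0,8.54]]' 60
python3 - <<'E'
from h import *
s=observe();print(s['joint_pos'].round(2),s['ee_pos'])
f=cv2.imread("pics/top0.png")[:,:,::-1].copy()
for u,v in((385,222),(391,248),(430,238),(424,211)):print(onz("top",u,v,.045).round(3))
E
```

```text
clock: 1.2
ee_pos: [0.1649, -0.6285, 0.2509]
tcp_rot: [-0.0, 1.0, 0.002, -0.0]
force: [0.1, -0.7, 0.7]
gripper_width: 0.0856
[ 1.38  0.38 -0.17  1.57  0.07  1.2   1.21] [ 0.16488972 -0.6284547   0.2508529 ]
[ 0.536 -0.138  0.045]
[ 0.461 -0.151  0.045]
[ 0.487 -0.264  0.045]
[ 0.564 -0.251  0.045]
```

```bash
python3 -m crank '[[1.2,-2.05,0,0,0,0,6],[2.42,-4.1,0,0,0,0,6],[2.42,-4.1,0,0,0,0,6],[2.42,-4.1,0,0,0,0,6],[2.42,-4.1,0,0,0,0,6],[2.42,-4.1,0,0,0,0,6],[2.42,-4.1,0,0,0,0,6],[2.42,-4.1,0,0,0,0,6],[2.42,-4.1,0,0,0,0,6],[2.42,-4.1,0,0,0,0,6],[2.42,-4.1,0,0,0,0,6],[2.42,-4.1,0,0,0,0,6],[2.42,-4.1,0,0,0,0,6],[2.42,-4.1,0,0,0,0,6],[2.42,-4.1,0,0,0,0,6],[2.42,-4.1,0,0,0,0,6],[2.42,-4.1,0,0,0,0,6],[2.42,-4.1,0,0,0,0,6],[1.2,-2.05,0,0,0,0,6],[0,0,0,0,0,0,6]]' 60
python3 - <<'E'
from h import *
s=observe();print(s['joint_pos'].round(2),s['ee_pos'],s['force'])
E
```

```text
clock: 3.2
ee_pos: [0.5981, 0.1169, 0.2513]
tcp_rot: [-0.002, 1.0, 0.004, 0.0]
force: [-0.2, 0.6, 0.9]
gripper_width: 0.0599
[ 0.35  0.39 -0.77  1.65  0.28  1.22 -0.47] [0.59808114 0.11689608 0.25129234] [-0.21875271  0.5624707   0.86024344]
```

```bash
python3 -m crank '[[0.2,0.65,2,0,0,0,6],[0,0,3,0,0,0,6],[0,0,2,0,0,0,6],[0,0,0,0,0,0,6],[0,0,0,0,0,0,6]]' 60
python3 - <<'E'
from h import *
f=grab_frame("side");cv2.imwrite("pics/s1.png",cv2.resize(f[150:260,260:400,::-1],None,fx=5,fy=5,interpolation=cv2.INTER_NEAREST))
f=grab_frame("top");cv2.imwrite("pics/t1.png",cv2.resize(f[170:275,235:340,::-1],None,fx=5,fy=5,interpolation=cv2.INTER_NEAREST))
E
```

```text
clock: 3.7
ee_pos: [0.5996, 0.1033, 0.1813]
tcp_rot: [0.0, 1.0, 0.001, -0.0]
force: [0.2, 0.8, 1.0]
gripper_width: 0.0599
```

View pics/s1.png

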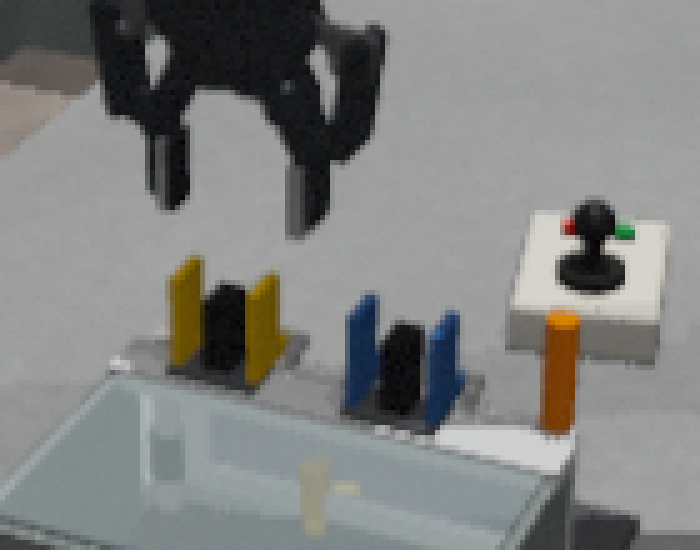

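View pics/t1.png

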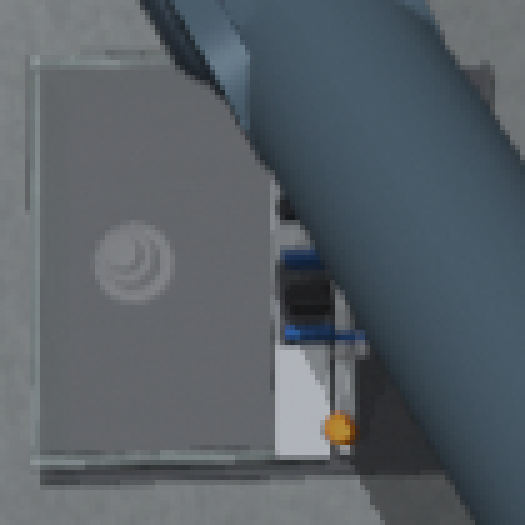

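The side view shows the fingers (168,205)/(300,235) straddling the yellow catch from above, clear of blue. The tool is 6.5 mm short in y, so I correct that and descend.

```bash
python3 -m crank '[[0.05,-0.65,0,0,0,0,6],[0,0,0,0,0,0,6],[0,0,2,0,0,0,6],[0,0,2,0,0,0,6],[0,0,1,0,0,0,6],[0,0,0,0,0,0,6],[0,0,0,0,0,0,6]]' 60
python3 - <<'E'
from h import *
print(observe()['force'])
f=grab_frame("side");cv2.imwrite("pics/s2.png",cv2.resize(f[150:260,260:400,::-1],None,fx=5,fy=5,interpolation=cv2.INTER_NEAREST))
E
```

```text
clock: 4.5
ee_pos: [0.6006, 0.1114, 0.1319]
tcp_rot: [-0.0, 1.0, 0.002, 0.0]
force: [0.8, 0.6, 1.1]
gripper_width: 0.0604
[0.76022128 0.63078336 1.12327003]
```

View pics/s2.png

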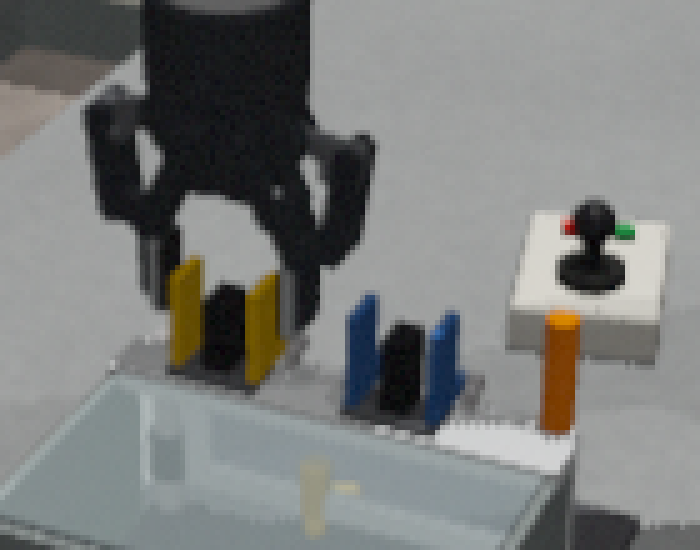

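```bash
python3 -m crank '[[0,0,0,0,0,0,5],[0,0,0,0,0,0,4.5],[0,0,0,0,0,0,4],[0,0,0,0,0,0,3.5],[0,0,0,0,0,0,3],[0,0,0,0,0,0,2.6],[0,0,0,0,0,0,2.6],[0,0,0,0,0,0,2.6],[0,0,0,0,0,0,2.6],[0,0,0,0,0,0,2.6]]' 40
python3 - <<'E'
from h import *
print(observe()['force'],observe()['gripper_width'],observe()['ee_pos'])
f=grab_frame("side");cv2.imwrite("pics/s3.png",cv2.resize(f[150:260,260:400,::-1],None,fx=5,fy=5,interpolation=cv2.INTER_NEAREST))
E
```

```text
clock: 5.55
ee_pos: [0.6031, 0.1114, 0.1346]
tcp_rot: [-0.0, 1.0, 0.002, 0.003]
force: [1.1, 0.2, 9.2]
gripper_width: 0.0267
[1.0859878  0.23087609 9.24941845] 0.02669851569222919 [0.60305498 0.11144998 0.13457585]
```

View pics/s3.png

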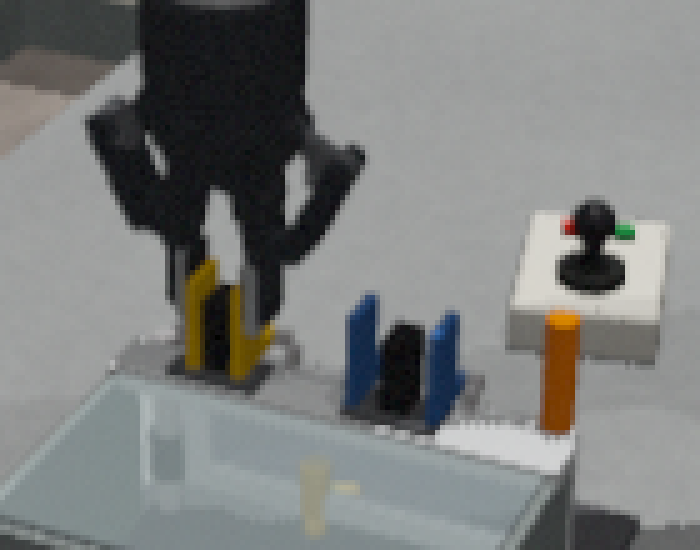

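Both yellow tabs look to be against the core, each shifted about 3.5 px (≈8–9 mm). I release, lift and verify.

```bash
python3 -m crank '[[0,0,0,0,0,0,3.2],[0,0,0,0,0,0,4.5],[0,0,0,0,0,0,6],[0,0,0,0,0,0,6],[0,0,-2,0,0,0,6],[0,0,-3,0,0,0,6],[0,0,0,0,0,0,6],[0,0,0,0,0,0,6],[0,0,0,0,0,0,6]]' 40
python3 - <<'E'
from h import *
print(observe()['force'],observe()['gripper_width'],observe()['ee_pos'])
f=grab_frame("side");cv2.imwrite("pics/s4.png",cv2.resize(f[150:260,260:400,::-1],None,fx=5,fy=5,interpolation=cv2.INTER_NEAREST))
for nm,r in (("Y",Y),("B",B)):
  for b in blobs("side",f,(270,400,190,250),*r): print(nm,b)
E
```

```text
clock: 6.5
ee_pos: [0.5991, 0.1106, 0.18]
tcp_rot: [0.0, 1.0, 0.002, -0.001]
force: [0.1, -0.5, -0.4]
gripper_width: 0.0599
[ 0.09081334 -0.52898596 -0.4042651 ] 0.05990279696571529 [0.59907156 0.11055742 0.17995053]
Y (np.int32(297), np.int32(202), np.int32(6), np.int32(22), np.int32(61), array([299.2, 211.3]))
Y (np.int32(306), np.int32(204), np.int32(9), np.int32(22), np.int32(130), array([309.1, 214.4]))
B (np.int32(329), np.int32(209), np.int32(7), np.int32(22), np.int32(100), array([332.1, 220. ]))
B (np.int32(345), np.int32(213), np.int32(8), np.int32(22), np.int32(100), array([348.1, 224.3]))
```

View pics/s4.png

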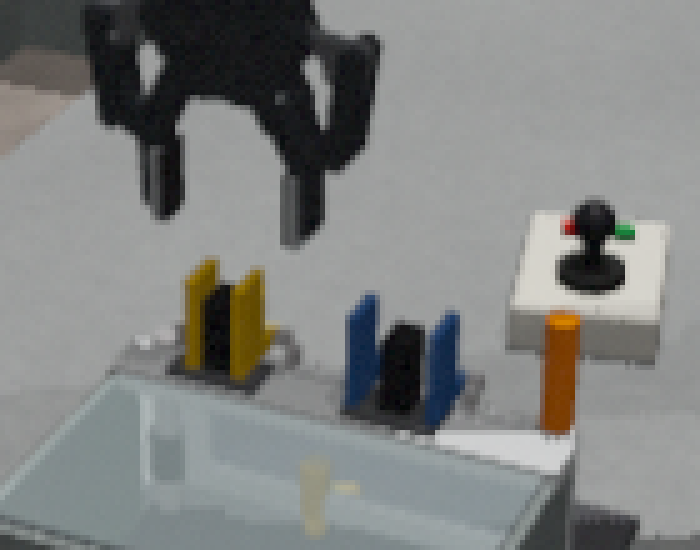

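The yellow outer spacing fell by about 6 px (≈16 mm), so both tabs are fully in; blue is unchanged. Next is blue, 87 mm towards the post.

```bash
python3 -m crank '[[-2.2,0.05,-1,0,0,0,6],[-4.3,0.05,0,0,0,0,6],[-2.2,0,0,0,0,0,6],[0,0,1,0,0,0,6],[0,0,0,0,0,0,6],[0,0,2,0,0,0,6],[0,0,2,0,0,0,6],[0,0,0.8,0,0,0,6],[0,0,0,0,0,0,6],[0,0,0,0,0,0,6]]' 40
python3 - <<'E'
from h import *
print(observe()['force'],observe()['ee_pos'])
f=grab_frame("side");cv2.imwrite("pics/s5.png",cv2.resize(f[150:260,260:400,::-1],None,fx=5,fy=5,interpolation=cv2.INTER_NEAREST))
E
```

```text
clock: 7.55
ee_pos: [0.514, 0.1099, 0.1335]
tcp_rot: [-0.0, 1.0, 0.002, 0.0]
force: [0.4, 0.2, 1.1]
gripper_width: 0.0601
[0.39748303 0.17522916 1.11484526] [0.5140002  0.10990736 0.13350931]
```

View pics/s5.png

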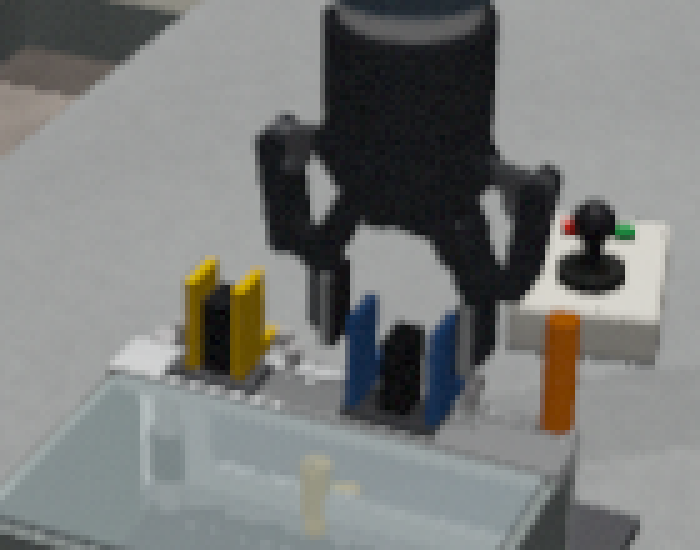

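```bash
python3 -m crank '[[-0.15,0,0,0,0,0,5.5],[0,0,0,0,0,0,5],[0,0,0,0,0,0,4.5],[0,0,0,0,0,0,4],[0,0,0,0,0,0,3.5],[0,0,0,0,0,0,3],[0,0,0,0,0,0,2.6],[0,0,0,0,0,0,2.6],[0,0,0,0,0,0,2.6],[0,0,0,0,0,0,2.6],[0,0,0,0,0,0,2.6]]' 40
python3 -m crank '[[0,0,0,0,0,0,3.2],[0,0,0,0,0,0,4.5],[0,0,0,0,0,0,6],[0,0,0,0,0,0,6],[0,0,-2,0,0,0,6],[0,0,-4,0,0,0,6],[0,0,0,0,0,0,6],[0,0,0,0,0,0,6]]' 40
python3 - <<'E'
from h import *
print(observe()['force'],observe()['ee_pos'])
f=grab_frame("side");cv2.imwrite("pics/s6.png",cv2.resize(f[150:260,260:400,::-1],None,fx=5,fy=5,interpolation=cv2.INTER_NEAREST))
for nm,r in (("Y",Y),("B",B)):
  for b in blobs("side",f,(270,400,190,250),*r): print(nm,b)
E
```

```text
clock: 8.7
ee_pos: [0.5131, 0.1099, 0.1356]
tcp_rot: [0.0, 1.0, 0.002, 0.001]
force: [-1.2, -0.7, 11.5]
gripper_width: 0.0269
clock: 9.5
ee_pos: [0.5125, 0.1098, 0.1942]
tcp_rot: [-0.0, 1.0, 0.002, 0.001]
force: [-0.7, 0.6, -1.0]
gripper_width: 0.0603
[-0.72886038  0.6084953  -0.97301248] [0.51246503 0.10984279 0.19422185]
Y (np.int32(297), np.int32(202), np.int32(6), np.int32(22), np.int32(63), array([299.2, 211.1]))
Y (np.int32(306), np.int32(204), np.int32(9), np.int32(22), np.int32(135), array([309.3, 214.3]))
B (np.int32(332), np.int32(210), np.int32(6), np.int32(22), np.int32(70), array([334.3, 220.4]))
B (np.int32(341), np.int32(212), np.int32(8), np.int32(22), np.int32(113), array([344.6, 223.1]))
```

View pics/s6.png

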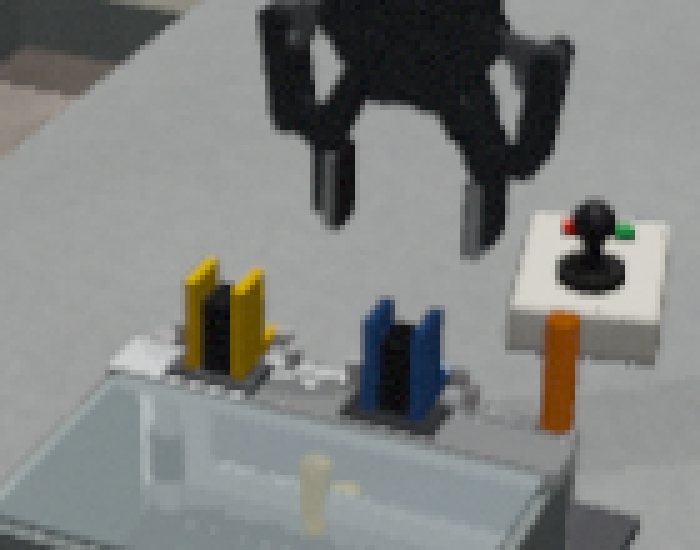

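Both blue tabs now match yellow. Gripper reading when squeezed: 26.9 mm for blue, 26.7 mm for yellow. Next I turn the jaws along y, so they push in the gate's swing direction, and go above the post.

```bash
python3 -m crank '[[0,0,-1,0,0,8.2,6],[0,0,0,0,0,8.2,6],[0,0,0,0,0,8.2,5],[0,0,0,0,0,8.2,5],[0,0,0,0,0,8.2,5],[0,0,0,0,0,8.2,5],[0,0,0,0,0,8.2,5],[0,0,0,0,0,8.2,5],[0,0,0,0,0,8.2,5],[0,0,0,0,0,8.2,5],[0,0,0,0,0,8,5],[0.4,1.8,0,0,0,0,5],[0.75,3.5,0,0,0,0,5],[0.4,1.8,0,0,0,0,5],[0,0,1,0,0,0,5],[0,0,0,0,0,0,5],[0,0,0,0,0,0,5]]' 40
python3 - <<'E'
from h import *
s=observe();print(s['force'],s['ee_pos'],s['tcp_rot'],s['joint_pos'].round(2))
for n,b in(("side",(260,400,150,260)),("top",(235,340,170,275))):
  f=grab_frame(n);cv2.imwrite(f"pics/{n}7.png",cv2.resize(f[b[2]:b[3],b[0]:b[1],::-1],None,fx=5,fy=5,interpolation=cv2.INTER_NEAREST))
E
```

```text
clock: 11.25
ee_pos: [0.441, 0.094, 0.1925]
tcp_rot: [0.0, 0.708, -0.706, -0.001]
force: [0.4, 0.5, 0.2]
gripper_width: 0.0502
[0.38216941 0.49168245 0.24082258] [0.44100864 0.09395961 0.19246787] [ 2.37245265e-04  7.08452867e-01 -7.05757763e-01 -6.77555487e-04] [ 0.29  0.08 -0.6   2.07  0.06  1.   -1.91]
```

View pics/side7.png

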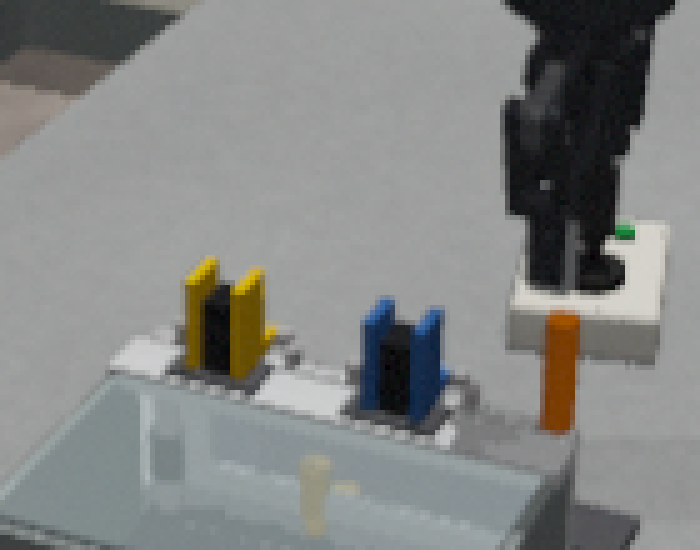

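The side view shows the fingers over the post, which tops out at (562,318) in the zoom. I descend and grip.

```bash
python3 -m crank '[[0,0,2,0,0,0,5],[0,0,2,0,0,0,5],[0,0,1.8,0,0,0,5],[0,0,0.4,0,0,0,5],[0,0,0,0,0,0,5],[0,0,0,0,0,0,4],[0,0,0,0,0,0,3],[0,0,0,0,0,0,2],[0,0,0,0,0,0,1],[0,0,0,0,0,0,1],[0,0,0,0,0,0,1],[0,0,0,0,0,0,1]]' 60
python3 - <<'E'
from h import *
s=observe();print(s['force'],s['ee_pos'],s['gripper_width'])
n,b=("side",(260,400,150,260))
f=grab_frame(n);cv2.imwrite(f"pics/{n}8.png",cv2.resize(f[b[2]:b[3],b[0]:b[1],::-1],None,fx=5,fy=5,interpolation=cv2.INTER_NEAREST))
E
```

```text
clock: 12.55
ee_pos: [0.4415, 0.0943, 0.1322]
tcp_rot: [-0.001, 0.708, -0.706, 0.0]
force: [-1.9, 0.0, 6.5]
gripper_width: 0.0143
[-1.89222233  0.01383953  6.49884625] [0.44149107 0.09428372 0.13220785] 0.014299535900294286
```

View pics/side8.png

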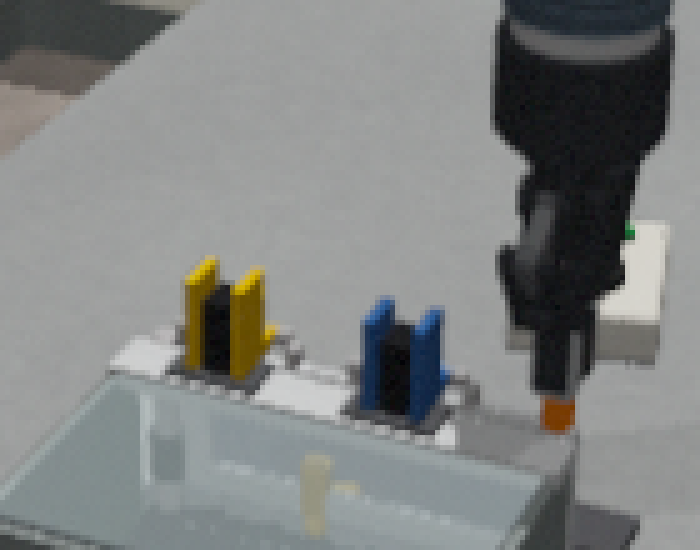

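The post is gripped (14 mm reading). Each row of the swing is 5° of a 200 mm arc, with a 17.4 mm chord and −0.76 mm across.

```bash
python3 -m crank '[[0.6,0,0,0,0,-1.7,1],[1.14,-0.04,0,0,0,-3.3,1],[1.74,-0.08,0,0,0,-5,1],[1.74,-0.08,0,0,0,-5,1],[0,0,0,0,0,0,1]]' 60
cat > g.py <<'E'
from h import *
from scipy.spatial.transform import Rotation as R
s=observe();q=s['tcp_rot'];m=R.from_quat(np.r_[q[1:],q[0]]).as_matrix()
p=s['ee_pos'];d=p[:2]-[.6415,.094]
print("gate deg by pos",np.degrees(np.arctan2(-d[1],-d[0])).round(1),"radius mm",(1e3*np.hypot(*d)).round(1),"yaw+90",np.degrees(np.arctan2(m[1,0],m[0,0])).round(1)+90,"z",p[2].round(4),"F",s['force'].round(1),"w",s['gripper_width'].round(4),"tool",(m.T@s['force']).round(1))
E
python3 g.py
```

```text
clock: 13.1
ee_pos: [0.4495, 0.0406, 0.1322]
tcp_rot: [-0.001, 0.793, -0.609, 0.001]
force: [-0.6, 1.8, 6.4]
gripper_width: 0.0148Traceback (most recent call last):
  File "g.py", line 5, in <module>
    print("gate deg by pos",np.degrees(np.arctan2(-d[1],-d[0])).round(1),"radius mm",(1e3*np.hypot(*d)).round(1),"yaw+90",np.degrees(np.arctan2(m[1,0],m[0,0])).round(1)+90,"z",p[2].round(4),"F",s['force'].round(1),"w",s['gripper_width'].round(4),"tool",(m.T@s['force']).round(1))
                                                                                                                                                                                                                          ^^^^^^^^^^^^^^^^^^^^^^^^
AttributeError: 'float' object has no attribute 'round'
```

```bash
sed -i "s/s\['gripper_width'\].round(4)/round(s['gripper_width'],4)/" g.py; python3 g.py; python3 -m crank '[[1.74,-0.08,0,0,0,-5,1],[1.74,-0.08,0,0,0,-5,1],[1.74,-0.08,0,0,0,-5,1],[1.74,-0.08,0,0,0,-5,1],[1.74,-0.08,0,0,0,-5,1],[1.74,-0.08,0,0,0,-5,1],[0,0,0,0,0,0,1]]' 60; python3 g.py
```

```text
gate deg by pos 15.5 radius mm 199.2 yaw+90 15.0 z 0.1322 F [-0.6  1.8  6.4] w 0.0148 tool [-1.9  0.1 -6.4]
clock: 13.8
ee_pos: [0.5023, -0.0471, 0.1322]
tcp_rot: [-0.001, 0.924, -0.382, 0.001]
force: [-0.7, 2.7, 7.8]
gripper_width: 0.0148
gate deg by pos 45.4 radius mm 198.2 yaw+90 45.0 z 0.1322 F [-0.7  2.7  7.8] w 0.0148 tool [-2.4 -1.4 -7.8]
```

```bash
python3 -m crank '[[1.74,-0.07,0,0,0,-5,1],[1.74,-0.07,0,0,0,-5,1],[1.74,-0.07,0,0,0,-5,1],[1.74,-0.07,0,0,0,-5,1],[1.74,-0.07,0,0,0,-5,1],[1.74,-0.07,0,0,0,-5,1],[1.74,-0.07,0,0,0,-5,1],[1.1,-0.04,0,0,0,-3.3,1],[0.6,0,0,0,0,-1.7,1],[0,0,0,0,0,0,1],[0,0,0,0,0,0,1],[0,0,0,0,0,0,1]]' 60; python3 g.py
python3 - <<'E'
from h import *
for n,b in(("side",(240,420,140,280)),("top",(180,440,130,300))):
  f=grab_frame(n);cv2.imwrite(f"pics/{n}9.png",cv2.resize(f[b[2]:b[3],b[0]:b[1],::-1],None,fx=3 if n=="top" else 4,fy=3 if n=="top" else 4,interpolation=cv2.INTER_NEAREST))
  if n=="side":
    for nm,r in (("Y",Y),("B",B)):
      for bb in blobs(n,f,(270,400,190,250),*r): print(nm,bb)
E
```

```text
clock: 15.0
ee_pos: [0.6233, -0.103, 0.1323]
tcp_rot: [-0.0, 0.999, -0.043, -0.0]
force: [-1.0, 1.3, 6.1]
gripper_width: 0.0144
gate deg by pos 84.7 radius mm 197.8 yaw+90 85.0 z 0.1323 F [-1.   1.3  6.1] w 0.0144 tool [-1.1 -1.2 -6.1]
Y (np.int32(297), np.int32(202), np.int32(7), np.int32(22), np.int32(64), array([299.2, 210.8]))
Y (np.int32(306), np.int32(204), np.int32(9), np.int32(22), np.int32(137), array([309.2, 214.3]))
B (np.int32(332), np.int32(210), np.int32(7), np.int32(22), np.int32(72), array([334.5, 219.4]))
B (np.int32(342), np.int32(212), np.int32(8), np.int32(22), np.int32(116), array([344.6, 222.7]))
```

View pics/side9.png

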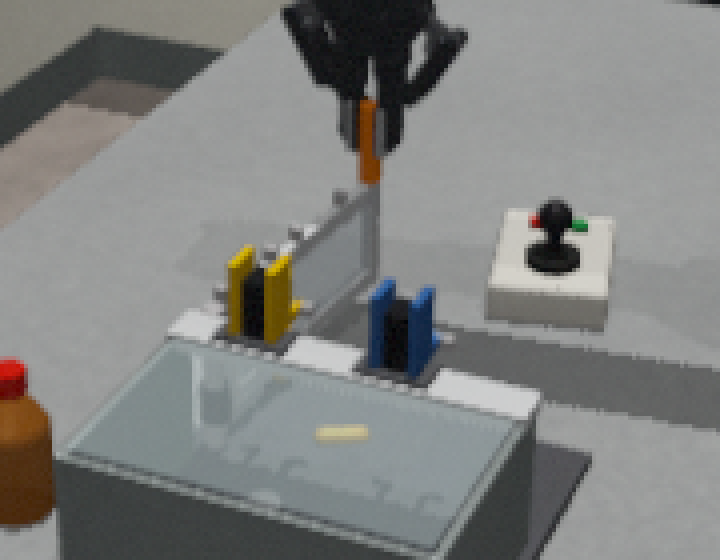

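View pics/top9.png

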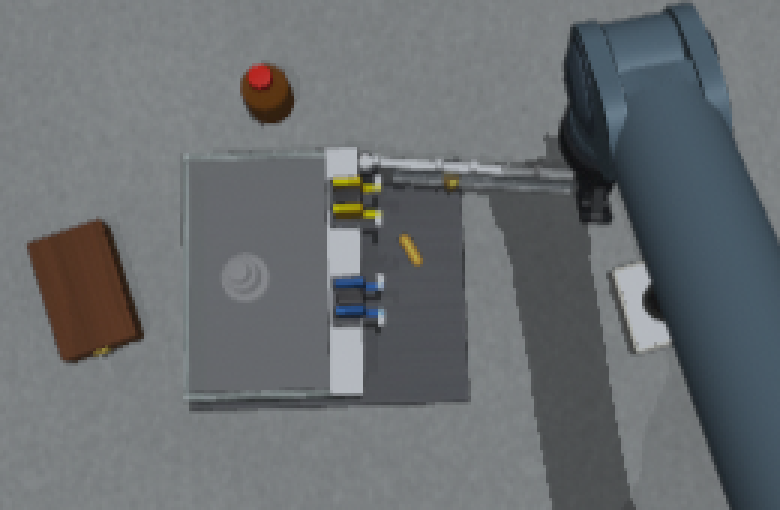

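The gate stands at 85° with everything else in place; my rows added up to 40°, not 45°. I add the last 5°.

```bash
python3 -m crank '[[0.9,-0.02,0,0,0,-2.5,1],[0.9,-0.04,0,0,0,-2.5,1],[0,0,0,0,0,0,1],[0,0,0,0,0,0,1],[0,0,0,0,0,0,1],[0,0,0,0,0,0,1],[0,0,0,0,0,0,1]]' 60; python3 g.py
python3 - <<'E'
from h import *
for n in("side","top"):
  f=grab_frame(n);cv2.imwrite(f"pics/{n}10.png",f[:,:,::-1])
  a=cv2.imread(f"pics/{n}0.png")[:,:,::-1]
  for nm,b in (("box",(180,235,195,260)),("bottle",(255,285,145,175))) if n=="top" else (("box",(235,315,300,360)),("joy",(358,400,185,225)),("bottle",(230,256,226,275))):
    A=a[b[2]:b[3],b[0]:b[1]].astype(int);F=f[b[2]:b[3],b[0]:b[1]].astype(int);print(n,nm,np.abs(A-F).mean().round(2))
E
python3 g.py
```

```text
clock: 15.8
ee_pos: [0.6411, -0.1038, 0.1323]
tcp_rot: [0.0, 1.0, 0.0, -0.0]
force: [-2.4, 0.2, 7.3]
gripper_width: 0.0146
gate deg by pos 89.9 radius mm 197.8 yaw+90 90.0 z 0.1323 F [-2.4  0.2  7.3] w 0.0146 tool [-2.4 -0.2 -7.3]
side box 4.0
side joy 8.26
side bottle 4.33
top box 7.17
top bottle 7.37
gate deg by pos 89.9 radius mm 197.9 yaw+90 90.0 z 0.1323 F [-1.4  0.6  7. ] w 0.0147 tool [-1.4 -0.6 -7. ]
```

View pics/side10.png

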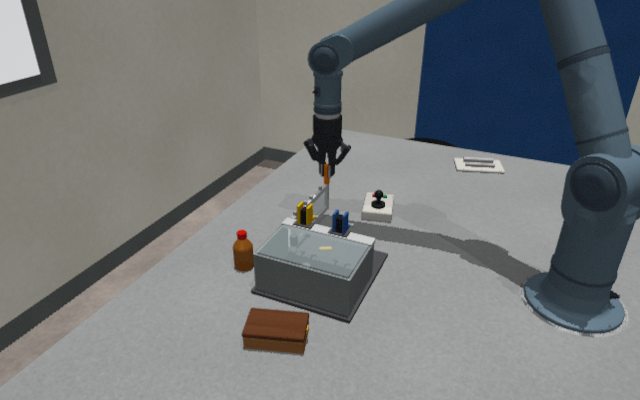

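View pics/top10.png

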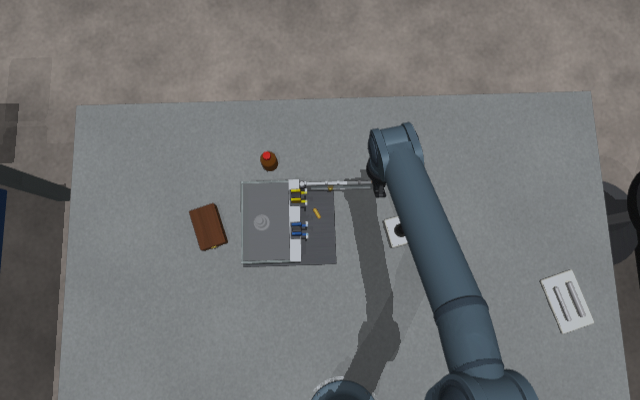

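The pictures show the gate square to the case with the post (side view, 327,172) held in the jaws. The box, bottle, joystick and gauge disc (262,222) are where they started, so I hand in.

```bash
python3 -c "
from plant import *
print(sign_off())"
```

```text
the job is handed in; nothing more can be done
None
```

I squeezed the yellow catch fully in first, then the blue one. I then swung the gate by its orange post past the detent to wide open and handed in at about 16 s, still gripping the post.

- **Gate:** the last reading put it at about 89.9° from the tool position, with the jaws closed on the post (14.7 mm reading, 60 N grip). The post sits about 2 mm nearer the hinge in the jaws than expected.
- **Catches:** in the side view both yellow tabs and both blue tabs stand against their cores, each about 3 px (≈ 8 mm) in from where they started. They stayed there through the swing.
- **Surroundings:** the box, bottle, joystick box and the gauge's position looked unchanged by eye. The picture differences I computed for the box, bottle and joystick box were not zero. I put them down to image noise and the arm's shadow, but did not check that.
- **Oddities:** while squeezing, the gripper read about 27 mm where I expected 30 mm. The post read about 14–15 mm where it should be 16 mm, so I take this as an under-reading while gripping. Gripping also left a steady vertical force, 6–8 N on the post and up to 11.5 N on the catches. It was well under the limits.

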